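# Tip a pipette tip box down onto its loading dock

### The job

The pipette tip box with the yellow tips was left standing on its end beside the grey loading plate under the lamp. Push it along the bench until its base is square against the near edge of the plate, while it still stands on end; then push high on its lid so that it tips over that edge and comes to rest flat on the plate, right way up with the lid on top, square and within the sides of the plate (its end may stick out a little over the edge). Lean the tool to reach in under the lamp bar without knocking the lamp, leave everything else where it is, and take the arm away at the end.

Things in the scene. Friction and masses are not known exactly. Their poses are not given: they have to be found in the camera images.
- tip_box: yellow-tip box: purple base, clear lid (fixed shut); 126 long, 86 high, solid width 82 mm (92 with catch), 0.25 kg. Origin: centre of the underside; z from underside to lid, y lengthwise. It starts on end, 15 to 50 mm before the plate: y up but leaning 7 degrees to the plate, z nearly level, away from it; origin 56 mm high, within 12 mm of the plate's middle, yaw within 0.12 rad of square
- lid_top (a point): centre of the flat top of the lid (axes as tip_box; z out of the lid). The solid flat covers 80 mm across x and 120 mm along y; push on it. On end this point is 67 mm above the bench, the top end of the lid about 126 mm. Pushed below about 25 mm height the box slides; pushed high it tips
- base_edge (a point): middle of the lowest edge of the underside as the box stands on end, on the bench; this edge meets the plate. With it there the lid's face is 83 mm before the plate's edge at 22 mm height, 72 mm at 112 mm height. Tipped about 30 degrees from upright the box falls over by itself and its foot slips back a little
- dock: grey loading plate fixed to the bench, 12 mm high, 150 mm wide (y), with a fence 34 mm high at the rear. Origin on the bench under the middle of its front edge; x runs from that edge over the plate to the fence (face at 126 mm), to the robot's right (world -y, within 0.5 rad), z up. The box, once tipped, lies with its origin at about x = 25 mm, its y along this x, its z up, its end over the edge
- stop_edge (a point): middle of the top of the plate's front edge, 12 mm above the bench (axes as dock): the stop over which the box tips
- lamp: aluminium light bar fixed over the plate, origin and axes as dock: spans x = -55 to -9 mm, y = -117 to 117 mm, 271 to 298 mm above the bench. It hangs over the box at the edge, so an upright tool cannot follow the push; one leaning 30 to 50 degrees (fingers towards the plate) can. Two 12 mm rods carry it: they rise at x = 148, y = +-95 mm from a crossbar and run forward at the bar's height
- media_bottle: clear laboratory bottle with blue cap, 86 mm across, 176 mm high, origin under its centre; stays where it is
- buffer_bottle: small white-capped bottle, 45 mm across, 88 mm high, origin under its centre; stays where it is
- orange_tape: roll of orange tape lying flat, the nearer one, 62 mm across, 14 mm high, origin under its centre; stays where it is
Mind the look-alikes: they are no part of the job. Leave any green look-alike of the tip_box alone.

How it is judged:
By the outcome, as a careful person would: the job done as asked, in the order asked, and still so for the second after the job is handed in, with the robot touching nothing.
It also fails if it takes over 38 s, if anything falls off the work surface, if the arm or the gripper's body presses on something with over 40 N, if the wrist force passes 120 N, or if a joint passes its speed limit or range.

### The arm

A 6-joint arm with a two-finger parallel gripper is mounted at the origin on a cart in front of the work surface, level with it; the furniture and walls round the work are solid. World frame = base frame: x ahead of the robot, y to its left, z up, the work surface at z = 0. Lengths are in m, angles in rad, forces in N, time in s.
With the tool pointing down it reaches from about 0.35 to 0.775 m from the base axis. Payload 5.5 kg.
Tool frame: the origin (TCP) lies midway between the tips of the shut fingers; the grasp point (between the pads) lies behind it (env.grip_point_offset is the z of the grasp point in the tool frame, in m); z points along the fingers, y is the direction in which the jaws open and shut (so a half turn about z gives the same grasp; the last joint's range is limited). The gripper opens to 85 mm and grips with 20 to 120 N. Pads are 22 mm wide; open, the fingers measure 114 mm over their backs; the gripper's body (76 mm by 85 mm) begins 54 mm behind the grasp point. The pads swing forward as they close: fully open they stand 13 mm farther back than shut.
Start: joints at [-1.434, 0.313, 0.046, 1.304, 0, 1.431], TCP at [0.157, -0.553, 0.231] pointing down, gripper open.
Joint ranges: [-2.76, 2.76], [-0.86, 1.69], [-1.03, 1.26], [-2.2, 2.34], [-1.47, 1.5], [-3.14, 3.14]. Speed limits (rad/s): [2.57, 2.57, 3.14, 3.14, 3.14, 3.14].

### API

Orientations are given as a unit quaternion [w, x, y, z].
In Python, from workcell import env, viewer gives the robot as it stands. The module is installed in compiled form; this text tells all that it offers.
- The arm moves only by the shell command python3 -m inch 'ROWS' [OPENING] [FORCE]. ROWS is JSON, a list of rows, each a list of 2 entries, a list of its own where there are three numbers: the shift along the tool's x, y, z in m, then the turn about the tool's z in degrees. In form: [[[tx, ty, tz], spin], ...]. A call has 1 to 5 rows; each row is the pose to reach, as a shift and turn from the pose measured when the call began, along the tool's axes at that moment; what a row does not reach only later rows make up. A row lasts 1/12 s, in which the tool goes at most 41.7 mm and 7.16 degrees, less where a joint would pass 70% of its speed; a pose out of reach is approached as far as the arm can. A call with a gripper value outside its range is refused whole. OPENING is the closure, from 0 (fully open) to 1 (shut), set as the call begins (- or left out, the last holds). The fingers move at their own pace and stop on an object; FORCE is the grip in N (left out, the last holds). Time passes only in rows, so rows that repeat a pose let the fingers close. It gives the time, the measured TCP pose, the force and the opening at its end, in the units of the state.
- env.get_state(): the state, without advancing time (a new reading comes with each control period).
- viewer.read_camera(name): name is "scene" or "top" or "wrist"; returns a dict with "image" (400x640x3 uint8, red, green, blue), "depth" (400x640 float32, m along the optical axis (not along the pixel's ray), 0 where there is no reading), "vertical_fov" (degrees; the focal length in pixels is half the picture's height over the tangent of half this angle, whatever the lens; pixels are square), "cx", "cy" (the principal point, pixels), "R" (3x3) and "t" (3): a world point X has camera coordinates R X + t; the wrist camera has in their place "T_tool_cam" (4x4, takes a point from camera to tool coordinates, whose origin is the TCP and whose axes are the flange's). Camera axes: x right, y down, z forward; pixel columns grow to the right and rows downward; lengths in m; the calibration is good to about 2 mm. The wrist camera is an equidistant fisheye: a pixel r from the principal point sees the ray r / f radians off the axis. A picture is of the moment at which its call begins: read the wrist's pose just before it.
- env.hand_in(): hands the job in, once; it reports no verdict.
The state is a dict: "clock": time; "joint_pos": joint angles; "qvel": joint speeds; "tau": joint torques, N m; "tcp_pos": TCP position; "orientation": TCP orientation; "wrist_force": force on the tool from outside, world axes, zero at the start; "ft_torque": the same for the moment, N m; "finger_gap": finger opening in m.
Only numpy, scipy, OpenCV 4.12 (cv2) and the standard library are available. Lean on these libraries where they do the work, as an engineer would, in place of code of your own. Each camera call takes 0.05 s, during which the arm holds its last target. There are 200 camera calls.

## Working session

There is one attempt and no reset: what is moved stays moved. The work goes in short steps, Python scripts to look and compute and a shell command to move; the robot and the scene stay as the last step left them, time stands still between calls to the robot, and variables do not carry over. Pictures are saved under pics/ and viewed, on a budget of 10 in all, crops included, one or two more only if the job needs it, and the job is handed in when it is done.

```bash
mkdir -p pics; ls
cat > h.py <<'E'
import numpy as np, cv2
from workcell import env, viewer
from scipy.spatial.transform import Rotation as Ro
def cam(n):
    c=viewer.read_camera(n); return c
def cloud(c):
    h,w=c["depth"].shape; f=h/2/np.tan(np.radians(c["vertical_fov"])/2)
    u,v=np.meshgrid(np.arange(w),np.arange(h)); d=c["depth"]
    P=np.stack([(u-c["cx"])/f*d,(v-c["cy"])/f*d,d],-1)
    return (P-c["t"])@c["R"], d>0
def rot():
    s=env.get_state(); q=s["orientation"]; return np.array(s["tcp_pos"]),Ro.from_quat([q[1],q[2],q[3],q[0]]).as_matrix()
def save(n,c): cv2.imwrite(f"pics/{n}.png",cv2.cvtColor(c,cv2.COLOR_RGB2BGR))
E
python3 - <<'E'
from h import *
for n in("scene","top"):
    c=cam(n); save(n+"0",c["image"]); np.savez(n+"0.npz",**c); print(n,c["vertical_fov"],c["R"],c["t"])
s=env.get_state(); print(s); p,R=rot(); print(R)
E
```

```text
pics
scene 50.97460128940484 [[ 0.56718638 -0.82334704  0.01998147]
 [-0.38643142 -0.28747279 -0.87637329]
 [ 0.72730349  0.48934553 -0.48121782]] [-0.3779625   0.25667275  1.10652493]
top 49.42556786712235 [[-2.23855783e-01 -9.74622227e-01 -3.19685091e-04]
 [-8.18457052e-01  1.88165107e-01 -5.42882995e-01]
 [ 5.29165987e-01 -1.21265849e-01 -8.39808283e-01]] [0.04784062 0.52248761 0.97087846]
{'clock': 0.1, 'joint_pos': array([-1.43357791e+00,  3.13923451e-01,  4.51040585e-02,  1.30359868e+00,
       -2.42386662e-05,  1.43117988e+00]), 'qvel': array([-0.00057059, -0.00089331,  0.00211015, -0.00011161,  0.00018763,
        0.00048729]), 'tau': array([ 3.22255823e-03, -4.81722879e+01,  2.99244851e+01,  1.26822578e-02,
       -1.62942765e-04, -1.18576091e-05]), 'tcp_pos': array([ 0.15706706, -0.55266428,  0.23050378]), 'orientation': array([-8.10888623e-04,  9.90435265e-01,  1.37975823e-01, -1.11470712e-05]), 'wrist_force': array([-0.1347918 ,  0.36886302,  1.09812034]), 'ft_torque': array([0.01546593, 0.00898376, 0.02978184]), 'finger_gap': 0.08521748414258695}
[[ 9.61925344e-01  2.73312224e-01 -2.45846955e-04]
 [ 2.73312260e-01 -9.61924029e-01  1.60318932e-03]
 [ 2.01685146e-04 -1.60934143e-03 -9.99998685e-01]]
```

View pics/scene0.png

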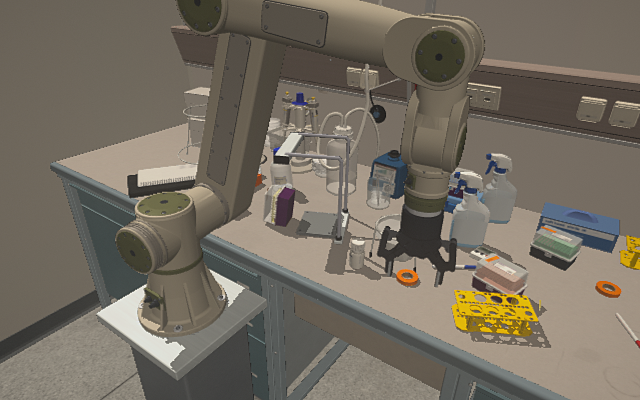

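View pics/top0.png

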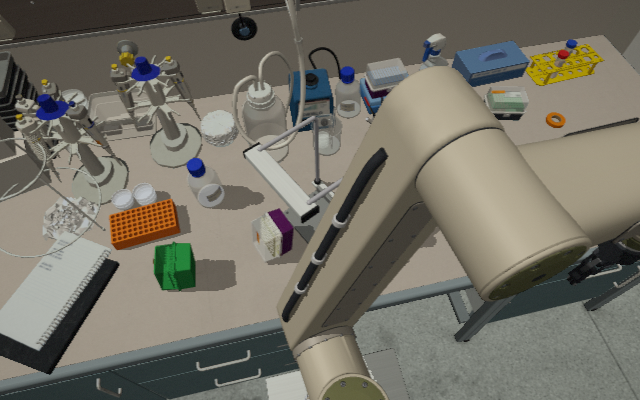

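Scene picture: the purple-based box stands at about (283,205), lid to the left. The grey plate is at (320,223), the lamp bar at (290,150), the buffer bottle at (358,252), and the nearer orange tape at (407,277). Top picture: the same box is at (272,233), with its purple base facing right towards the plate, and the lamp bar is at (282,180). The media bottle at (205,185) stands behind and to the left. The only other tip boxes, at scene (500,275) and (555,245), lie flat and aren't yellow-tipped. I'll measure next and confirm in a crop.

Run:
```python
from h import *
ims=[]
for n,(u0,u1,v0,v1) in (("scene",(240,370,120,280)),("top",(170,350,120,290))):
    c=dict(np.load(n+"0.npz")); P,ok=cloud(c)
    hsv=cv2.cvtColor(c["image"],cv2.COLOR_RGB2HSV)
    m=np.zeros(ok.shape,bool); m[v0:v1,u0:u1]=1
    pur=m&ok&(hsv[...,0]>130)&(hsv[...,0]<165)&(hsv[...,1]>80)
    q=P[pur]; print(n,"purple",len(q),np.percentile(q,[2,50,98],axis=0).round(3).tolist())
    # plate: z about 12mm
    pl=m&ok&(abs(P[...,2]-.012)<.005)&(hsv[...,1]<45)
    k,lab,st,ce=cv2.connectedComponentsWithStats(pl.astype(np.uint8))
    for i in range(1,k):
        if st[i,4]>60:
            r=P[lab==i]; b=cv2.minAreaRect(r[:,:2].astype(np.float32)*1000); print(" plate?",st[i].tolist(),b,np.median(r[:,2]).round(4))
    la=m&ok&(P[...,2]>.262)&(P[...,2]<.31)
    k,lab,st,ce=cv2.connectedComponentsWithStats(la.astype(np.uint8))
    for i in range(1,k):
        if st[i,4]>60:
            r=P[lab==i]; t=r[r[:,2]>.29]; b=cv2.minAreaRect(r[:,:2].astype(np.float32)*1000); print(" lamp?",st[i].tolist(),b,r[:,2].max(),)
    cr=c["image"][v0:v1,u0:u1]; ims.append(cv2.resize(cr,(int(560*(u1-u0)/(v1-v0))*0+400,560*1 if n=="scene" else 400)))
H=560; a=np.zeros((H,800,3),np.uint8)
a[:, :400]=ims[0][:,:]; a[:400,400:]=ims[1]; save("crop1",a)
```

```text
scene purple 126 [[0.452, 0.031, 0.06], [0.492, 0.055, 0.116], [0.53, 0.075, 0.121]]
 plate? [296, 211, 41, 26, 812] ((542.3521118164062, -50.74113464355469), (159.49478149414062, 136.96197509765625), 27.53056526184082) 0.0122
 plate? [334, 211, 15, 33, 171] ((577.5946044921875, -122.90188598632812), (215.86801147460938, 27.645423889160156), 25.96017074584961) 0.012
 lamp? [334, 120, 18, 13, 129] ((823.9769287109375, 37.10735321044922), (64.09314727783203, 63.46892166137695), 66.8630599975586) 0.29836253319556927
 lamp? [273, 132, 77, 38, 995] ((535.5531005859375, -33.772613525390625), (241.1291961669922, 209.47157287597656), 25.489301681518555) 0.3053302809409997
 lamp? [240, 173, 18, 24, 218] ((213.33399963378906, -54.826637268066406), (79.35205841064453, 15.269269943237305), 9.101716041564941) 0.3098105355557679
top purple 510 [[0.451, 0.027, 0.016], [0.473, 0.049, 0.114], [0.53, 0.073, 0.124]]
 plate? [170, 123, 32, 46, 718] ((900.4545288085938, 295.793212890625), (92.38858795166016, 183.67926025390625), 62.447872161865234) 0.0123
 plate? [283, 197, 47, 46, 676] ((554.7003173828125, -42.215118408203125), (123.54036712646484, 128.11314392089844), 24.166702270507812) 0.0124
 lamp? [243, 120, 100, 103, 2496] ((537.6511840820312, -33.076019287109375), (237.1914825439453, 207.33651733398438), 25.83852195739746) 0.30708613519099354
```

View pics/crop1.png

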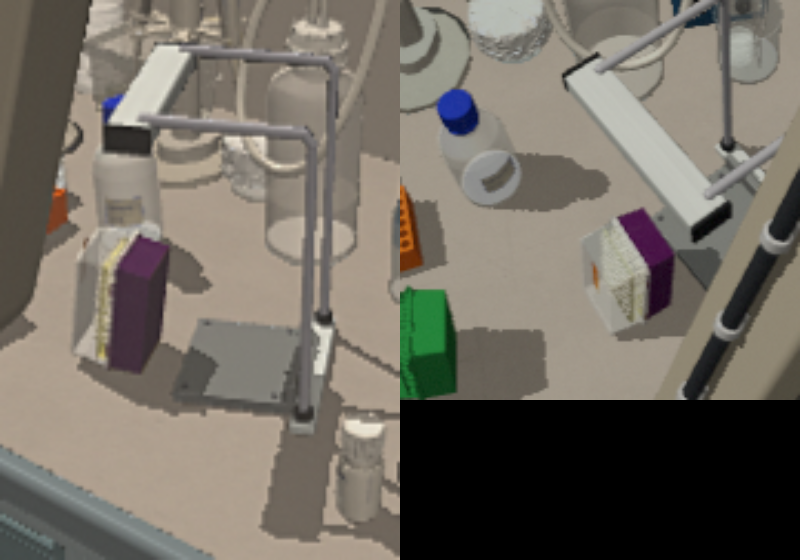

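The crop confirms it: purple base, yellow tips, standing on end with the underside facing the grey plate. Next I fit the dock frame and the box.

```bash
cat > m.py <<'E'
from h import *
a=np.radians(-64.3); O=np.array([.515,.011])
def D(P,O=O,a=a):  # world->dock
    dx=np.array([np.cos(a),np.sin(a)]); dy=np.array([-dx[1],dx[0]])
    q=P[...,:2]-O; return np.stack([q@dx,q@dy,P[...,2]],-1)
E
python3 - <<'E'
from m import *
for n in("scene","top"):
    c=dict(np.load(n+"0.npz")); P,ok=cloud(c); hsv=cv2.cvtColor(c["image"],cv2.COLOR_RGB2HSV); Q=D(P)
    near=ok&(abs(Q[...,0])<.2)&(abs(Q[...,1])<.16)
    l=Q[near&(P[...,2]>.28)&(P[...,2]<.31)&(Q[...,0]<.02)&(abs(Q[...,1])<.13)]; print(n,"bar",np.percentile(l,[1,99],axis=0).round(4).tolist(), l[:,2].mean())
    # bar yaw: front edge line
    r=cv2.minAreaRect((l[:,:2]*1000).astype(np.float32)); print(r)
    p=Q[near&(abs(Q[...,2]-.0122)<.003)&(Q[...,0]>-.03)&(Q[...,0]<.13)&(hsv[...,1]<60)]; print("plate",len(p),np.percentile(p,[1,99],axis=0).round(4).tolist())
    pur=near&(hsv[...,0]>130)&(hsv[...,0]<165)&(hsv[...,1]>60)&(Q[...,0]<0)
    q=Q[pur]
    if n=="top":
        b=Q[near&(Q[...,2]>.02)&(Q[...,2]<.15)&(Q[...,0]<-.01)]
        print("box",np.percentile(b,[1,99],axis=0).round(4).tolist())
    # dominant vertical plane (underside) via RANSAC
    best=0;rng=np.random.default_rng(0)
    for _ in range(400):
        s=q[rng.choice(len(q),3,False)]; nn=np.cross(s[1]-s[0],s[2]-s[0]); nn/=np.linalg.norm(nn)+1e-12
        if abs(nn[0])<.8: continue
        i=abs((q-s[0])@nn)<.0025
        if i.sum()>best: best=i.sum(); I=i
    if not best: continue
    g=q[I]; m=g.mean(0); nn=np.linalg.svd(g-m)[2][2]; nn*=np.sign(nn[0]); print("underside",best,len(q),m.round(4),nn.round(3),"yaw",np.degrees(np.arctan2(nn[1],nn[0])),"lean",np.degrees(np.arcsin(nn[2])),np.percentile(g,[1,99],axis=0).round(4).tolist())
    # things around the tool's path
    if n=="scene":
        pass
E
```

```text
scene bar [[-0.0536, -0.1178, 0.281], [0.0177, 0.1141, 0.3035]] 0.2954075905483713
((-17.6313419342041, -0.07270050048828125), (238.57266235351562, 75.44799041748047), 89.85277557373047)
plate 742 [[0.0011, -0.075, 0.0094], [0.1214, 0.0751, 0.015]]
underside 66 390 [-0.0561 -0.0232  0.0799] [ 0.888 -0.449  0.1  ] yaw -26.85264226001034 lean 5.710780787678246 [[-0.0669, -0.0389, 0.009], [-0.031, 0.0302, 0.1219]]
top bar [[-0.0531, -0.1161, 0.2815], [0.0152, 0.1145, 0.304]] 0.2963791579037112
((-16.934375762939453, 1.1406784057617188), (237.17245483398438, 73.82610321044922), 89.9977798461914)
plate 612 [[0.0018, -0.0443, 0.0094], [0.1288, 0.074, 0.015]]
box [[-0.1232, -0.0375, 0.0232], [-0.0277, 0.0448, 0.1259]]
underside 84 520 [-0.0446 -0.0131  0.1002] [ 0.938 -0.338  0.08 ] yaw -19.792611021108637 lean 4.582168437431205 [[-0.0549, -0.0362, 0.0236], [-0.0287, 0.0339, 0.1211]]
```

```bash
python3 -m inch '[[[0,0,-0.03],-7],[[0,0,-0.06],-14],[[0,0,-0.09],-21],[[0,0,-0.12],-28],[[0,0,-0.15],-35]]'; python3 -c "
from h import *
s=env.get_state();print(s['joint_pos'].round(3));print(rot()[1].round(3))"
```

```text
clock: 0.52
tcp_pos: [0.157, -0.5524, 0.3815]
orientation: [-0.001, 0.902, 0.432, 0.0]
wrist_force: [0.1, -1.3, -0.1]
finger_gap: 0.0853
[-1.434  0.331  0.437  1.679 -0.     0.814]
[[ 0.627  0.779 -0.   ]
 [ 0.779 -0.627  0.003]
 [ 0.002 -0.002 -1.   ]]
```

```bash
python3 -m inch '[[[0.032,0.016,-0.01],-7],[[0.064,0.032,-0.02],-14],[[0.096,0.048,-0.03],-21],[[0.128,0.064,-0.04],-28],[[0.158,0.078,-0.05],-35]]' 1; python3 -m inch '[[[0,0,0],-7],[[0,0,0],-14],[[0,0,0],-21],[[0,0,0],-28],[[0,0,0],-31]]'; python3 -c "
from h import *
s=env.get_state();print(s['joint_pos'].round(3));print(rot()[1].round(3))
c=cam('top');np.savez('top1.npz',**c);c=cam('scene');np.savez('scene1.npz',**c)
save('s1',c['image'])"
```

```text
clock: 0.93
tcp_pos: [0.3183, -0.4773, 0.4317]
orientation: [-0.001, 0.728, 0.685, 0.001]
wrist_force: [0.5, -0.1, 0.1]
finger_gap: 0.0255
clock: 1.35
tcp_pos: [0.3185, -0.4771, 0.4312]
orientation: [-0.001, 0.516, 0.857, 0.002]
wrist_force: [-0.3, -0.5, -0.2]
finger_gap: 0.0001
[-1.123e+00  3.680e-01  6.180e-01  1.824e+00  1.000e-03 -3.900e-02]
[[-0.468  0.884 -0.001]
 [ 0.884  0.468  0.004]
 [ 0.004  0.001 -1.   ]]
```

View pics/s1.png

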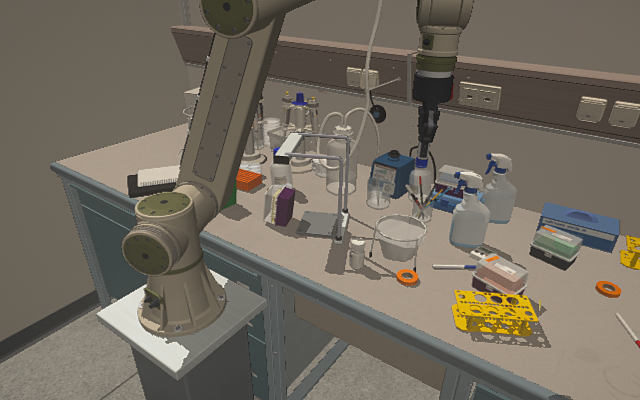

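Scene picture: the gripper is clear, high at (428,130), and there's nothing in its way. Calls can't turn the pitch directly, so I'll stretch out of reach in the plane of the dock's x axis to get the lean.

```bash
python3 -m inch '[[[-0.041,0,0],0],[[-0.082,0,0],0],[[-0.123,0,0],0],[[-0.164,0,0],0],[[-0.205,0,0],0]]'; python3 -m inch '[[[-0.041,0,0],0],[[-0.082,0,0],0],[[-0.123,0,0],0],[[-0.164,0,0],0],[[-0.205,0,0],0]]';python3 -c "
from h import *
s=env.get_state();print(s['joint_pos'].round(3));print(rot()[1].round(3))"
```

```text
clock: 1.87
tcp_pos: [0.3814, -0.6042, 0.394]
orientation: [0.004, 0.519, 0.855, -0.001]
wrist_force: [-1.7, 2.4, -3.0]
finger_gap: -0.0
clock: 2.28
tcp_pos: [0.4058, -0.6635, 0.336]
orientation: [0.021, 0.52, 0.854, -0.01]
wrist_force: [-0.3, 0.2, 0.5]
finger_gap: 0.0
[-1.127  0.87   1.264  1.919  0.006 -0.034]
[[-0.459  0.888  0.025]
 [ 0.887  0.46  -0.039]
 [-0.047  0.004 -0.999]]
```

```bash
for i in 1; do python3 -m inch '[[[-0.02,0,-0.04],0],[[-0.04,0,-0.08],0],[[-0.06,0,-0.12],0],[[-0.08,0,-0.16],0],[[-0.1,0,-0.2],0]]'; done;python3 -c "
from h import *
s=env.get_state();print(s['joint_pos'].round(3));print(rot()[1].round(3))"
```

```text
clock: 2.7
tcp_pos: [0.3875, -0.6415, 0.397]
orientation: [0.039, 0.519, 0.853, -0.021]
wrist_force: [-0.4, 0.1, -0.0]
finger_gap: 0.0001
[-1.138  0.788  1.265  1.959  0.009 -0.044]
[[-0.458  0.888  0.045]
 [ 0.885  0.46  -0.076]
 [-0.088  0.005 -0.996]]
```

```bash
for i in 1; do python3 -m inch '[[[0,0,-0.04],0],[[0,0,-0.08],0],[[0,0,-0.12],0],[[0,0,-0.16],0],[[0,0,-0.2],0]]'; done;python3 -c "
from h import *
s=env.get_state();print(s['joint_pos'].round(3));print(rot()[1].round(3))"
```

```text
clock: 3.12
tcp_pos: [0.3516, -0.5816, 0.4866]
orientation: [0.054, 0.519, 0.853, -0.03]
wrist_force: [0.2, 0.2, -0.5]
finger_gap: 0.0002
[-1.151  0.656  1.264  2.056  0.013 -0.057]
[[-0.456  0.888  0.062]
 [ 0.882  0.46  -0.107]
 [-0.123  0.006 -0.992]]
```

```bash
for i in 1 2; do python3 -m inch '[[[0,0,-0.041],0],[[0,0,-0.082],0],[[0,0,-0.123],0],[[0,0,-0.164],0],[[0,0,-0.205],0]]'; done;python3 -c "
from h import *
s=env.get_state();print(s['joint_pos'].round(3));print(rot()[1].round(3))"
```

```text
clock: 3.53
tcp_pos: [0.3146, -0.5198, 0.5572]
orientation: [0.068, 0.518, 0.852, -0.037]
wrist_force: [0.1, 0.3, -0.5]
finger_gap: -0.0001
clock: 3.95
tcp_pos: [0.2785, -0.4589, 0.6121]
orientation: [0.08, 0.518, 0.851, -0.045]
wrist_force: [-0.3, -0.3, -0.3]
finger_gap: 0.0001
[-1.189  0.429  1.264  2.222  0.024 -0.093]
[[-0.451  0.888  0.09 ]
 [ 0.874  0.46  -0.16 ]
 [-0.183  0.007 -0.983]]
```

```bash
for i in 1 2; do python3 -m inch '[[[0,0,-0.041],0],[[0,0,-0.082],0],[[0,0,-0.123],0],[[0,0,-0.164],0],[[0,0,-0.205],0]]';python3 -c "
from h import *
s=env.get_state();print(s['joint_pos'].round(3));print(rot()[1].round(3)[:,2])"; done
```

```text
clock: 4.37
tcp_pos: [0.2442, -0.4005, 0.654]
orientation: [0.092, 0.517, 0.849, -0.052]
wrist_force: [0.6, -0.2, -1.0]
finger_gap: 0.0
[-1.215  0.333  1.263  2.293  0.032 -0.119]
[ 0.102 -0.183 -0.978]
clock: 4.78
tcp_pos: [0.2186, -0.3543, 0.6849]
orientation: [0.107, 0.516, 0.847, -0.063]
wrist_force: [-0.4, 0.4, 0.3]
finger_gap: -0.0001
[-1.239  0.252  1.264  2.337  0.038 -0.14 ]
[ 0.115 -0.218 -0.969]
```

```bash
for i in 1 2; do python3 -m inch '[[[0.025,0,-0.03],0],[[0.05,0,-0.06],0],[[0.075,0,-0.09],0],[[0.1,0,-0.12],0],[[0.125,0,-0.15],0]]';python3 -c "
from h import *
s=env.get_state();print(s['joint_pos'].round(3));print(rot()[1].round(3)[:,2])"; done
```

```text
clock: 5.2
tcp_pos: [0.2181, -0.3169, 0.7111]
orientation: [0.131, 0.515, 0.843, -0.086]
wrist_force: [-0.3, 0.5, 0.4]
finger_gap: -0.0003
[-1.193  0.184  1.264  2.337  0.019 -0.093]
[ 0.132 -0.28  -0.951]
clock: 5.62
tcp_pos: [0.2199, -0.2729, 0.7351]
orientation: [0.156, 0.512, 0.838, -0.107]
wrist_force: [0.2, -0.0, -0.1]
finger_gap: 0.0001
[-1.111  0.117  1.264  2.337 -0.014 -0.016]
[ 0.153 -0.339 -0.928]
```

```bash
for i in 1 2 3; do python3 -m inch '[[[0.03,0.004,-0.028],0],[[0.06,0.008,-0.056],0],[[0.09,0.012,-0.084],0],[[0.12,0.016,-0.112],0],[[0.15,0.02,-0.14],0]]';python3 -c "
from h import *
s=env.get_state();print(s['joint_pos'].round(3));print(rot()[1].round(3)[:,2])"; done
```

```text
clock: 6.03
tcp_pos: [0.2323, -0.2152, 0.7551]
orientation: [0.186, 0.508, 0.833, -0.121]
wrist_force: [-0.2, 0.7, -0.4]
finger_gap: -0.0001
[-0.917  0.059  1.264  2.337 -0.088  0.158]
[ 0.187 -0.389 -0.902]
clock: 6.45
tcp_pos: [0.2359, -0.1668, 0.771]
orientation: [0.218, 0.501, 0.828, -0.125]
wrist_force: [0.3, -0.4, -0.6]
finger_gap: -0.0002
[-0.723  0.015  1.264  2.337 -0.164  0.324]
[ 0.235 -0.426 -0.874]
clock: 6.87
tcp_pos: [0.2285, -0.1344, 0.784]
orientation: [0.247, 0.493, 0.825, -0.123]
wrist_force: [0.4, -0.1, 0.4]
finger_gap: 0.0
[-0.599 -0.025  1.263  2.337 -0.209  0.423]
[ 0.286 -0.446 -0.848]
```

```bash
for i in 1 2; do python3 -m inch '[[[0.015,-0.037,-0.012],0],[[0.03,-0.074,-0.024],0],[[0.045,-0.111,-0.036],0],[[0.06,-0.148,-0.048],0],[[0.075,-0.185,-0.06],0]]';python3 -c "
from h import *
s=env.get_state();print(s['joint_pos'].round(3));print(rot()[1].round(3)[:,2])"; done
```

```text
clock: 7.28
tcp_pos: [0.1703, -0.1392, 0.7908]
orientation: [0.281, 0.483, 0.815, -0.155]
wrist_force: [-0.7, -2.2, 1.4]
finger_gap: 0.0001
[-1.357 -0.268  1.038  2.248  0.191 -0.226]
[ 0.308 -0.524 -0.794]
clock: 7.7
tcp_pos: [0.1585, -0.1159, 0.8246]
orientation: [0.314, 0.477, 0.801, -0.179]
wrist_force: [1.0, 0.1, -1.0]
finger_gap: -0.0001
[-1.098 -0.238  1.195  2.265  0.028 -0.012]
[ 0.331 -0.587 -0.739]
```

```bash
cat >> m.py <<'E'
def st():
    p,R=rot(); dz=D(np.vstack([R.T+0])[:, :]+np.r_[O,0])  # rows: tool axes in dock frame
    print("TCP dock",D(p).round(4),"tool x,y,z in dock",dz.round(3).tolist(),"j",env.get_state()["joint_pos"].round(2)); return p,dz
def to(t):  # tool shift to reach dock point t
    p,dz=st(); v=dz@(np.array(t)-D(p)); print("shift for",t,v.round(4)); return v
E
python3 - <<'E'
from m import *
p,dz=st()
for s in np.radians(np.arange(-30,31,1)):
    y=-np.sin(s)*dz[0]+np.cos(s)*dz[1]
    if abs(y[0])<.012: print("spin",np.degrees(s).round(1),y.round(3))
to([-.2,0,.45])
for n in("top1","scene1"):
    c=dict(np.load(n+".npz")); P,ok=cloud(c); Q=D(P); hsv=cv2.cvtColor(c["image"],cv2.COLOR_RGB2HSV)
    k=ok&(Q[...,2]>.02)&(Q[...,2]<.35)&(Q[...,0]<-.13)&(Q[...,0]>-.5)&(abs(Q[...,1])<.2)
    g=Q[k]; H,xe,ye=np.histogram2d(g[:,0],g[:,1],bins=[np.arange(-.5,-.12,.03),np.arange(-.2,.21,.03)])
    Z=np.zeros_like(H)
    for a_,b_,z in g: 
        i=min(int((a_+.5)/.03),Z.shape[0]-1); j=min(int((b_+.2)/.03),Z.shape[1]-1); Z[i,j]=max(Z[i,j],z*1000)
    print(n); print(Z.astype(int))
    near=ok&(Q[...,0]<-.015)&(Q[...,0]>-.16)&(abs(Q[...,1])<.08)
    b=Q[near&(Q[...,2]>.04)&(Q[...,2]<.15)]
    r=cv2.minAreaRect((b[:,:2]*1000).astype(np.float32)); print("box",r,np.percentile(b,[1,99],axis=0).round(4).tolist())
    pu=near&(hsv[...,0]>130)&(hsv[...,0]<165)&(hsv[...,1]>60)&(Q[...,2]>.02)
    q=Q[pu]; h=q[:,2]
    # underside front: max x in slices of y, after removing lean
    xs=q[:,0]-np.tan(np.radians(7))*(q[:,2])
    for lo in np.arange(-.045,.045,.015):
        i=(q[:,1]>=lo)&(q[:,1]<lo+.015)
        if i.sum()>4: print("y",lo.round(3),"front x at bench",np.percentile(xs[i],[80,95]).round(4),i.sum())
E
```

```text
TCP dock [-0.0403 -0.3762  0.8246] tool x,y,z in dock [[-0.738, -0.03, -0.674], [-0.052, 0.999, 0.012], [0.672, 0.044, -0.739]] j [-1.1  -0.24  1.19  2.27  0.03 -0.01]
spin 4.0 [-0.     0.998  0.059]
TCP dock [-0.0403 -0.3762  0.8246] tool x,y,z in dock [[-0.738, -0.03, -0.674], [-0.052, 0.999, 0.012], [0.672, 0.044, -0.739]] j [-1.1  -0.24  1.19  2.27  0.03 -0.01]
shift for [-0.2, 0, 0.45] [0.359  0.3793 0.1861]
top1
[[  0   0   0   0   0   0   0   0   0   0   0   0  27]
 [  0   0   0   0   0   0   0   0   0   0   0   0  23]
 [  0   0   0   0   0   0   0   0   0   0   0   0   0]
 [  0   0   0   0   0   0   0   0   0   0   0   0   0]
 [  0   0   0   0   0   0   0   0 124 127 124   0   0]
 [  0   0   0   0   0   0   0   0 127 126 128 123   0]
 [  0   0   0   0   0   0   0 118 126 128 129   0   0]
 [  0   0   0   0   0   0   0   0 118 120 122   0   0]
 [  0   0   0   0   0   0   0   0   0   0   0   0   0]
 [  0   0   0   0   0   0   0   0   0   0   0   0   0]
 [  0   0   0   0   0   0   0   0   0   0   0   0   0]
 [  0   0   0   0   0   0   0   0   0   0   0   0   0]]
box ((-73.3958358
[... 774 characters left out ...]
 0   0   0   0   0   0  28 102  69   0   0]
 [  0   0   0   0   0   0   0   0   0   0   0   0   0]
 [  0   0   0   0   0   0   0   0   0   0   0   0   0]
 [  0   0   0   0   0   0   0   0   0   0   0   0   0]
 [  0   0   0   0   0   0   0   0   0   0   0   0   0]]
box ((-75.27749633789062, 5.716709136962891), (92.73057556152344, 94.41897583007812), 84.7555160522461) [[-0.1216, -0.0385, 0.0413], [-0.0286, 0.0411, 0.1244]]
y -0.045 front x at bench [-0.0542 -0.0482] 224
y -0.03 front x at bench [-0.0534 -0.0487] 52
y -0.015 front x at bench [-0.0531 -0.0461] 23
y 0.0 front x at bench [-0.0493 -0.0445] 21
y 0.015 front x at bench [-0.0492 -0.0448] 20
y 0.03 front x at bench [-0.0428 -0.0399] 18
```

```bash
python3 -m inch '[[[0.02,0.03,0.01],1],[[0.04,0.06,0.02],2],[[0.065,0.09,0.035],3],[[0.09,0.12,0.05],4],[[0.115,0.15,0.065],4]]' 0.65
python3 - <<'E'
from m import *
w=cam("wrist"); print(w["T_tool_cam"].round(3)); print(env.grip_point_offset)
c=dict(np.load("top1.npz")); P,ok=cloud(c); Q=D(P)
g=Q[ok&(Q[...,2]>.06)&(Q[...,2]<.14)&(Q[...,0]<-.2)&(Q[...,0]>-.45)&(Q[...,1]>-.05)&(Q[...,1]<.18)]
r=cv2.minAreaRect((g[:,:2]*1000).astype(np.float32)); print(r,cv2.boxPoints(r),np.percentile(g,[1,99],axis=0))
to([-.165,-.018,.42]); print(env.get_state()["finger_gap"])
E
```

```text
clock: 8.12
tcp_pos: [0.217, -0.0494, 0.75]
orientation: [0.322, 0.504, 0.784, -0.167]
wrist_force: [-1.0, 2.3, 0.5]
finger_gap: 0.0298
[[-0.001 -0.961 -0.276  0.069]
 [ 1.    -0.001 -0.001 -0.001]
 [ 0.001 -0.276  0.961 -0.142]
 [ 0.     0.     0.     1.   ]]
-0.0187
((-316.69122314453125, 81.64583587646484), (83.08650970458984, 90.89038848876953), 57.79099655151367) [[-377.28577    70.71841 ]
 [-300.38257    22.272987]
 [-256.09668    92.573265]
 [-332.99988   141.01868 ]] [[-0.36920136  0.03292638  0.06339963]
 [-0.26561246  0.12618235  0.12648649]]
TCP dock [-0.0791 -0.2889  0.7456] tool x,y,z in dock [[-0.735, 0.046, -0.677], [0.008, 0.998, 0.059], [0.678, 0.038, -0.734]] j [-1.85 -0.56  0.79  2.34  0.5  -0.54]
shift for [-0.165, -0.018, 0.42] [0.2961 0.2504 0.191 ]
0.02969717470218517
```

```bash
python3 -m inch '[[[0.027,0.023,0.017],0],[[0.054,0.046,0.035],0],[[0.081,0.069,0.052],0],[[0.108,0.092,0.07],0],[[0.135,0.115,0.087],0]]'; python3 -m inch '[[[0.027,0.023,0.017],0],[[0.054,0.046,0.035],0],[[0.081,0.069,0.052],0],[[0.108,0.092,0.07],0],[[0.145,0.115,0.087],0]]'
python3 - <<'E'
from m import *
to([-.148,-.028,.15]);to([-.148,-.028,.012]);print(env.get_state()["finger_gap"])
E
```

```text
clock: 8.58
tcp_pos: [0.2785, 0.0198, 0.6315]
orientation: [0.322, 0.509, 0.782, -0.162]
wrist_force: [0.0, -1.0, -0.2]
finger_gap: 0.0299
clock: 9.0
tcp_pos: [0.2745, 0.0301, 0.6275]
orientation: [0.32, 0.507, 0.785, -0.153]
wrist_force: [-0.1, 0.5, -0.1]
finger_gap: 0.0299
TCP dock [-0.1216 -0.2084  0.6275] tool x,y,z in dock [[-0.751, 0.05, -0.658], [-0.007, 0.996, 0.084], [0.66, 0.068, -0.748]] j [-1.97 -0.86  0.38  2.34  0.57 -0.68]
shift for [-0.148, -0.028, 0.15] [0.3432 0.1396 0.3521]
TCP dock [-0.1216 -0.2084  0.6275] tool x,y,z in dock [[-0.751, 0.05, -0.658], [-0.007, 0.996, 0.084], [0.66, 0.068, -0.748]] j [-1.97 -0.86  0.38  2.34  0.57 -0.68]
shift for [-0.148, -0.028, 0.012] [0.434  0.128  0.4553]
0.029937700343471648
```

```bash
python3 -m inch '[[[-0.01,0.019,0.035],0],[[-0.02,0.038,0.07],0],[[-0.03,0.057,0.105],0],[[-0.04,0.076,0.14],0],[[-0.05,0.095,0.175],0]]'
python3 - <<'E'
from m import *
st()
E
```

```text
clock: 9.42
tcp_pos: [0.2949, -0.0529, 0.601]
orientation: [0.326, 0.504, 0.785, -0.149]
wrist_force: [-0.3, -0.3, -0.1]
finger_gap: 0.0297
TCP dock [-0.0379 -0.2261  0.601 ] tool x,y,z in dock [[-0.747, 0.05, -0.663], [-0.017, 0.995, 0.094], [0.665, 0.082, -0.742]] j [-2.21 -0.86  0.21  2.34  0.68 -0.96]
```

```bash
python3 -m inch '[[[-0.023,-0.022,-0.027],0],[[-0.046,-0.044,-0.054],0],[[-0.069,-0.066,-0.081],0],[[-0.092,-0.088,-0.108],0],[[-0.115,-0.11,-0.135],0]]'
python3 - <<'E'
from m import *
st()
E
```

```text
clock: 9.83
tcp_pos: [0.1917, -0.0983, 0.7466]
orientation: [0.324, 0.505, 0.786, -0.15]
wrist_force: [-1.3, 0.9, -0.6]
finger_gap: 0.0299
TCP dock [-0.0417 -0.3387  0.7466] tool x,y,z in dock [[-0.749, 0.049, -0.66], [-0.016, 0.996, 0.092], [0.662, 0.079, -0.745]] j [-1.63 -0.52  0.67  2.13  0.4  -0.35]
```

```bash
python3 -m inch '[[[-0.022,-0.006,0.033],0],[[-0.044,-0.012,0.066],0],[[-0.066,-0.018,0.1],0],[[-0.088,-0.024,0.133],0],[[-0.11,-0.03,0.166],0]]'
python3 - <<'E'
from m import *
st()
E
python3 -m inch '[[[-0.022,-0.006,0.033],0],[[-0.044,-0.012,0.066],0],[[-0.066,-0.018,0.1],0],[[-0.088,-0.024,0.133],0]]'
python3 - <<'E'
from m import *
st()
E
```

```text
clock: 10.25
tcp_pos: [0.2011, -0.1932, 0.7031]
orientation: [0.334, 0.5, 0.784, -0.154]
wrist_force: [-1.3, -0.1, 0.1]
finger_gap: 0.0305
TCP dock [ 0.0479 -0.3714  0.7031] tool x,y,z in dock [[-0.734, 0.045, -0.678], [-0.024, 0.995, 0.093], [0.679, 0.085, -0.73]] j [-2.32 -0.51  0.48  2.34  0.72 -1.1 ]
clock: 10.58
tcp_pos: [0.1786, -0.2282, 0.6708]
orientation: [0.344, 0.498, 0.78, -0.158]
wrist_force: [0.6, 0.2, -0.2]
finger_gap: 0.0299
TCP dock [ 0.0696 -0.4068  0.6708] tool x,y,z in dock [[-0.718, 0.048, -0.694], [-0.026, 0.995, 0.096], [0.696, 0.087, -0.713]] j [-2.49 -0.53  0.32  2.34  0.77 -1.32]
```

```bash
cat > kin.py <<'E'
from m import *
from scipy.optimize import least_squares
data=[([-1.4336,.3139,.0451,1.3036,0,1.4312],[.15707,-.55266,.2305]),([-1.434,.331,.437,1.679,0,.814],[.157,-.5524,.3815]),
([-1.123,.368,.618,1.824,.001,-.039],[.3185,-.4771,.4312]),([-1.127,.87,1.264,1.919,.006,-.034],[.4058,-.6635,.336]),
([-1.138,.788,1.265,1.959,.009,-.044],[.3875,-.6415,.397]),([-1.151,.656,1.264,2.056,.013,-.057],[.3516,-.5816,.4866]),
([-1.189,.429,1.264,2.222,.024,-.093],[.2785,-.4589,.6121]),([-1.215,.333,1.263,2.293,.032,-.119],[.2442,-.4005,.654]),
([-1.239,.252,1.264,2.337,.038,-.14],[.2186,-.3543,.6849]),([-1.193,.184,1.264,2.337,.019,-.093],[.2181,-.3169,.7111]),
([-1.111,.117,1.264,2.337,-.014,-.016],[.2199,-.2729,.7351]),([-.917,.059,1.264,2.337,-.088,.158],[.2323,-.2152,.7551]),
([-.723,.015,1.264,2.337,-.164,.324],[.2359,-.1668,.771]),([-.599,-.025,1.263,2.337,-.209,.423],[.2285,-.1344,.784]),
([-1.357,-.268,1.038,2.248,.191,-.226],[.1703,-.1392,.7908]),([-1.098,-.238,1.195,2.265,.028,-.012],[.1585,-.1159,.8246]),
([-1.85,-.56,.79,2.34,.5,-.54],[.217,-.0494,.75]),([-2.21,-.86,.21,2.34,.68,-.96],[.2949,-.0529,.601]),([-1.63,-.52,.67,2.13,.4,-.35],[.1917,-.0983,.7466]),([-2.49,-.53,.32,2.34,.77,-1.32],[.1786,-.2282,.6708])]
def E(ax,a): return Ro.from_euler(ax,a).as_matrix()
def fk(x,j,s5):
    r0,h,L1,a0,L2,b0,d,L3,L4,d3=x
    e=np.array([r0,d,h])+L1*np.array([np.sin(j[1]+a0),0,np.cos(j[1]+a0)])+L2*np.array([np.cos(j[1]-j[2]+b0),0,-np.sin(j[1]-j[2]+b0)])
    A=E('y',j[1]-j[2]+j[3]) # local x = tool dir at j5=0
    e=e+A@np.array([L3,0,d3]); B=A@E('z',s5*j[4])
    p=e+B@np.array([L4,0,0]); Z=E('z',j[0])
    # tool frame: z=B x-axis ; spin j6
    T=B@np.array([[0,0,1],[0,1,0],[-1,0,0]])@E('z',j[5]) 
    return Z@p, Z@T
X=None
def fit():
    best=None
    for s5 in(1,-1):
        for L in ((.4,.4),(.45,.35)):
            r=least_squares(lambda x:np.ravel([fk(x,j,s5)[0]-p for j,p in data]),[0,.3,L[0],0,L[1],0,.08,.05,.3,0],loss='soft_l1',f_scale=.003)
            if best is None or r.cost<best[0].cost: best=(r,s5)
    return best
E
python3 - <<'E'
from kin import *
r,s5=fit(); print(r.cost,s5,r.x.round(4)); print(np.array([np.linalg.norm(fk(r.x,j,s5)[0]-p)*1000 for j,p in data]).round(1))
np.save("kx.npy",np.r_[r.x,s5])
s=env.get_state(); p,R=rot(); p2,R2=fk(r.x,s["joint_pos"],s5); print(p,p2,"\n",R.round(3),"\n",R2.round(3)); print((R2.T@R).round(3))
E
```

```text
2.046560219716284e-05 1 [-1.000e-04  2.326e-01  5.173e-01  1.200e-03  4.127e-01 -1.329e-01
  8.000e-02  1.380e-01  2.999e-01  2.000e-04]
[0.3 0.3 0.4 0.8 0.5 0.4 0.5 0.5 0.6 0.2 0.3 0.3 0.2 0.1 0.4 0.2 6.4 0.6
 2.6 1. ]
[ 0.17860129 -0.22818976  0.67076158] [ 0.17734133 -0.22890921  0.67130215] 
 [[-0.268  0.885  0.38 ]
 [ 0.668  0.455 -0.589]
 [-0.694  0.096 -0.713]] 
 [[-0.268  0.885  0.38 ]
 [ 0.668  0.455 -0.589]
 [-0.694  0.096 -0.713]]
[[ 1. -0. -0.]
 [ 0.  1. -0.]
 [ 0.  0.  1.]]
```

```bash
cat >> kin.py <<'E'
LO=np.array([-2.76,-.86,-1.03,-2.2,-1.47,-3.14]); HI=np.array([2.76,1.69,1.26,2.34,1.5,3.14])
def ik(p,R,seed,w=.3):
    x=np.load("kx.npy"); s5=x[-1]; x=x[:-1]
    def f(j):
        a,b=fk(x,j,s5); return np.r_[a-p,w*Ro.from_matrix(b@R.T).as_rotvec(),1e-4*(j-seed)]
    r=least_squares(f,np.clip(seed,LO+1e-6,HI-1e-6),bounds=(LO,HI)); return r.x,np.linalg.norm(r.fun[:3]),np.linalg.norm(r.fun[3:6])/w
def W(q):
    c,s=np.cos(a),np.sin(a); return np.array([O[0]+q[0]*c-q[1]*s,O[1]+q[0]*s+q[1]*c,q[2]])
E
python3 - <<'E'
from kin import *
p,R=rot(); j0=env.get_state()["joint_pos"]; rng=np.random.default_rng(0)
for g in ([-.148,-.028,.012],[-.148,-.028,.35],[-.03,0,.11]):
    S=[]
    for _ in range(60):
        j,e,r=ik(W(g),R,rng.uniform(LO,HI))
        if e<.002 and r<.01 and not any(np.abs(j-k).max()<.05 for k in S): S.append(j); print(g,j.round(2))
print("sweep from goal: reachable region of same branch at z .35/.45/.55")
for z in(.35,.45,.55):
  for r in (.25,.35,.45,.55,.65):
    row=[]
    for az in(-80,-60,-40,-20,0,20):
        b=None
        pw=np.array([r*np.cos(np.radians(az)),r*np.sin(np.radians(az)),z])
        for s in ([az/57+.5,.3,.3,1.5,-.6,.7],[az/57+.5,0,.6,2,-.3,.7],[az/57,.5,.8,2,.2,0]):
            j,e,rr=ik(pw,R,np.array(s))
            if e<.002 and rr<.01 : b=j.round(1).tolist()
        row.append(b)
    print(z,r,row)
E
```

```text
[-0.148, -0.028, 0.012] [ 0.6   0.41 -0.71  0.48 -0.78  1.74]
[-0.148, -0.028, 0.35] [ 0.6   0.05 -0.2   1.35 -0.78  1.74]
[-0.03, 0, 0.11] [ 0.32  0.2  -0.69  0.45 -0.75  1.37]
sweep from goal: reachable region of same branch at z .35/.45/.55
0.35 0.25 [None, None, None, [0.1, -0.7, -0.7, 1.2, -0.7, 1.1], [0.5, -0.4, -0.6, 1.4, -0.8, 1.7], [0.9, -0.2, -0.4, 1.6, -0.7, 2.1]]
0.35 0.35 [[-2.3, -0.6, -0.6, 1.3, 0.8, -1.1], [-1.7, -0.8, -0.7, 1.0, 0.5, -0.4], [-0.8, -0.8, -0.8, 0.8, -0.1, 0.3], [-0.1, -0.6, -0.7, 0.9, -0.6, 0.9], [0.4, -0.3, -0.5, 1.2, -0.8, 1.4], [0.7, -0.1, -0.3, 1.5, -0.8, 1.9]]
0.35 0.45 [[-2.0, -0.4, -0.6, 0.9, 0.6, -0.7], [-1.4, -0.6, -0.7, 0.7, 0.3, -0.2], [-0.8, -0.5, -0.7, 0.6, -0.2, 0.3], [-0.2, -0.4, -0.6, 0.8, -0.5, 0.8], [0.3, -0.2, -0.4, 1.0, -0.7, 1.3], [0.6, 0.1, -0.2, 1.4, -0.8, 1.8]]
0.35 0.55 [[-1.8, -0.3, -0.5, 0.7, 0.6, -0.5], [-1.3, -0.3, -0.6, 0.6, 0.2, -0.1], [-0.7, -0.3, -0.6, 0.5, -0.2, 0.3], [-0.2, -0.2, -0.5, 0.7, -0.5, 0.7], [0.2, 0.0, -0.3, 1.0, -0.7, 1.2], [0.6, 0.2, 0.0, 1.4, -0.8, 1.7]]
0.35 0.65 [[-1.7, -0.1, -0.4, 0.6, 0.5, -0.4], [-1.
[... 1537 characters left out ...]
.8, 1.4], [0.7, -0.0, 0.2, 2.0, -0.8, 1.9]]
0.55 0.45 [[-2.0, -0.4, -0.1, 1.4, 0.6, -0.7], [-1.4, -0.5, -0.2, 1.1, 0.3, -0.2], [-0.8, -0.5, -0.2, 1.1, -0.2, 0.3], [-0.2, -0.3, -0.1, 1.2, -0.5, 0.8], [0.3, -0.1, 0.1, 1.5, -0.7, 1.3], [0.6, 0.1, 0.4, 1.9, -0.8, 1.8]]
0.55 0.55 [[-1.8, -0.2, 0.0, 1.2, 0.6, -0.5], [-1.3, -0.3, -0.1, 1.0, 0.2, -0.1], [-0.7, -0.3, -0.1, 1.0, -0.2, 0.3], [-0.2, -0.1, 0.0, 1.1, -0.5, 0.7], [0.2, 0.1, 0.3, 1.5, -0.7, 1.2], [0.6, 0.3, 0.6, 1.9, -0.8, 1.7]]
0.55 0.65 [[-1.7, -0.0, 0.1, 1.1, 0.5, -0.4], [-1.3, -0.1, 0.0, 1.0, 0.2, -0.0], [-0.7, -0.1, 0.1, 1.0, -0.2, 0.3], [-0.3, 0.0, 0.2, 1.1, -0.5, 0.7], [0.2, 0.3, 0.5, 1.5, -0.7, 1.2], [0.6, 0.6, 1.1, 2.1, -0.8, 1.7]]
```

```bash
cat >> m.py <<'E'
def tow(*L):
    p,R=rot()
    for t in L: v=R.T@(np.array(t)-p); print("->",t,v.round(3),"n",np.linalg.norm(v).round(3)); p=np.array(t)
E
python3 -c "
from m import *
tow((.27,-.42,.52),(.44,-.25,.47),(.5,-.05,.47),(.43,.13,.38))"
```

```text
-> (0.27, -0.42, 0.52) [-0.048 -0.021  0.255] n 0.261
-> (0.44, -0.25, 0.47) [0.103 0.223 0.   ] n 0.246
-> (0.5, -0.05, 0.47) [ 0.117  0.144 -0.095] n 0.209
-> (0.43, 0.13, 0.38) [ 0.201  0.011 -0.068] n 0.213
```

```bash
python3 -m inch '[[[-0.007,-0.003,0.036],0],[[-0.014,-0.006,0.073],0],[[-0.02,-0.009,0.109],0],[[-0.027,-0.012,0.146],0],[[-0.034,-0.015,0.182],0]]'; python3 -c "
from m import *
st(); tow((.27,-.42,.52),(.44,-.25,.47),(.5,-.05,.47),(.43,.13,.38))"
```

```text
clock: 11.0
tcp_pos: [0.1768, -0.2412, 0.5892]
orientation: [0.352, 0.496, 0.776, -0.165]
wrist_force: [-0.6, -0.3, 0.5]
finger_gap: 0.03
TCP dock [ 0.0806 -0.4141  0.5892] tool x,y,z in dock [[-0.702, 0.05, -0.71], [-0.024, 0.995, 0.093], [0.712, 0.083, -0.698]] j [-2.7  -0.64 -0.    2.34  0.79 -1.62]
-> (0.27, -0.42, 0.52) [-0.092 -0.005  0.192] n 0.213
-> (0.44, -0.25, 0.47) [ 0.103  0.223 -0.003] n 0.246
-> (0.5, -0.05, 0.47) [ 0.115  0.144 -0.098] n 0.209
-> (0.43, 0.13, 0.38) [ 0.2    0.011 -0.073] n 0.213
```

```bash
cat > sim.py <<'E'
from kin import *
def sim(way,step=.02,v=True):
    p,R=rot(); j=env.get_state()["joint_pos"].copy(); tot=0;E=0
    for t in way:
        t=np.array(t); n=max(1,int(np.linalg.norm(t-p)/step)); q=p
        for i in range(1,n+1):
            jo=j; j,e,r=ik(q+(t-q)*i/n,R,j,w=.3); tot=max(tot,np.abs(j-jo).max()); E=max(E,e+r)
        p=t
        if v: print(t,j.round(2),"err",round(e,4),round(r,3),"maxstep",round(tot,2),"maxerr",round(E,3)); tot=0
    return E
E
python3 - <<'E'
from sim import *
print("A"); sim([(.02,-.33,.6),(.25,-.43,.55),(.44,-.25,.47),(.5,-.05,.47),(.43,.13,.38)])
print("B"); sim([(.02,-.33,.7),(.15,-.48,.6),(.44,-.25,.47),(.5,-.05,.47),(.43,.13,.38)])
print("C"); sim([(.08,-.30,.59),(.12,-.45,.55),(.44,-.25,.47),(.5,-.05,.47),(.43,.13,.38)])
print("D"); sim([(.19,-.13,.75),(.27,-.42,.55),(.44,-.25,.47),(.5,-.05,.47),(.43,.13,.38)])
E
```

```text
A
[ 0.02 -0.33  0.6 ] [-2.61 -0.36  0.1   2.06  0.8  -1.49] err 0.0 0.0 maxstep 0.32 maxerr 0.003
[ 0.25 -0.43  0.55] [-1.36 -0.42 -0.17  1.05  0.25 -0.12] err 0.0 0.0 maxstep 0.17 maxerr 0.003
[ 0.44 -0.25  0.47] [-0.45 -0.35 -0.33  0.88 -0.39  0.54] err 0.0 0.0 maxstep 0.08 maxerr 0.003
[ 0.5  -0.05  0.47] [ 0.13 -0.13 -0.11  1.18 -0.71  1.12] err 0.0 0.0 maxstep 0.06 maxerr 0.003
[0.43 0.13 0.38] [ 0.6   0.05 -0.13  1.42 -0.8   1.75] err 0.0 0.0 maxstep 0.07 maxerr 0.003
B
[ 0.02 -0.33  0.7 ] [-2.61 -0.22  0.5   2.32  0.8  -1.49] err 0.0 0.0 maxstep 0.32 maxerr 0.003
[ 0.15 -0.48  0.6 ] [-1.72 -0.31  0.04  1.27  0.49 -0.42] err 0.0 0.0 maxstep 0.16 maxerr 0.003
[ 0.44 -0.25  0.47] [-0.45 -0.35 -0.33  0.88 -0.39  0.54] err 0.0 0.0 maxstep 0.08 maxerr 0.003
[ 0.5  -0.05  0.47] [ 0.13 -0.13 -0.11  1.18 -0.71  1.12] err 0.0 0.0 maxstep 0.06 maxerr 0.003
[0.43 0.13 0.38] [ 0.6   0.05 -0.13  1.42 -0.8   1.75] err 0.0 0.0 maxstep 0.07 maxerr 0.003
C
[ 0.08 -0.3   0.59] [-2.56 -0.48  0.02  2.06  0.8  -1.42] err 0.0 0.0 maxstep 0.37 maxerr 0.005
[ 0.12 -0.45  0.55] [-1.85 -0.4  -0.12  1.25  0.57 -0.54] err 0.0 0.0 maxstep 0.24 maxerr 0.005
[ 0.44 -0.25  0.47] [-0.45 -0.35 -0.33  0.88 -0.39  0.54] err 0.0 0.0 maxstep 0.09 maxerr 0.005
[ 0.5  -0.05  0.47] [ 0.13 -0.13 -0.11  1.18 -0.71  1.12] err 0.0 0.0 maxstep 0.06 maxerr 0.005
[0.43 0.13 0.38] [ 0.6   0.05 -0.13  1.42 -0.8   1.75] err 0.0 0.0 maxstep 0.07 maxerr 0.005
D
[ 0.19 -0.13  0.75] [-1.47 -0.56  0.54  1.93  0.32 -0.2 ] err 0.0 0.0 maxstep 0.68 maxerr 0.025
[ 0.27 -0.42  0.55] [-2.76 -0.81 -0.31  2.26  1.04 -1.7 ] err 0.1519 0.257 maxstep 0.33 maxerr 0.409
[ 0.44 -0.25  0.47] [-2.59 -0.86 -0.44  2.34  0.93 -1.72] err 0.1563 0.256 maxstep 0.03 maxerr 0.412
[ 0.5  -0.05  0.47] [-2.23 -0.86 -0.22  2.34  0.87 -1.3 ] err 0.1826 0.35 maxstep 0.04 maxerr 0.533
[0.43 0.13 0.38] [-2.01 -0.86 -0.29  2.34  0.68 -1.15] err 0.1903 0.544 maxstep 0.02 maxerr 0.735
```

```bash
python3 -c "
from m import *
tow((.02,-.33,.6),(.25,-.43,.55),(.44,-.25,.47),(.5,-.05,.47),(.43,.13,.38))"
```

```text
-> (0.02, -0.33, 0.6) [-0.025 -0.178 -0.014] n 0.181
-> (0.25, -0.43, 0.55) [-0.09   0.154  0.184] n 0.256
-> (0.44, -0.25, 0.47) [0.125 0.243 0.02 ] n 0.274
-> (0.5, -0.05, 0.47) [ 0.115  0.144 -0.098] n 0.209
-> (0.43, 0.13, 0.38) [ 0.2    0.011 -0.073] n 0.213
```

```bash
python3 -m inch '[[[-0.005,-0.036,-0.003],0],[[-0.01,-0.072,-0.006],0],[[-0.015,-0.108,-0.009],0],[[-0.02,-0.143,-0.012],0],[[-0.025,-0.178,-0.014],0]]'; python3 -c "
from sim import *
st(); L=[(.25,-.43,.55),(.44,-.25,.47),(.5,-.05,.47),(.43,.13,.38)]; tow(*L); sim(L)"
```

```text
clock: 11.42
tcp_pos: [0.0188, -0.3307, 0.6002]
orientation: [0.352, 0.496, 0.777, -0.165]
wrist_force: [-0.2, 0.4, 0.6]
finger_gap: 0.0302
TCP dock [ 0.0927 -0.5953  0.6002] tool x,y,z in dock [[-0.702, 0.048, -0.71], [-0.025, 0.995, 0.093], [0.711, 0.083, -0.698]] j [-2.61 -0.35  0.1   2.06  0.8  -1.49]
-> (0.25, -0.43, 0.55) [-0.09   0.155  0.184] n 0.257
-> (0.44, -0.25, 0.47) [0.125 0.243 0.02 ] n 0.274
-> (0.5, -0.05, 0.47) [ 0.115  0.144 -0.098] n 0.209
-> (0.43, 0.13, 0.38) [ 0.2    0.011 -0.073] n 0.213
[ 0.25 -0.43  0.55] [-1.36 -0.42 -0.17  1.05  0.25 -0.12] err 0.0 0.0 maxstep 0.17 maxerr 0.0
[ 0.44 -0.25  0.47] [-0.45 -0.35 -0.33  0.88 -0.39  0.54] err 0.0 0.0 maxstep 0.08 maxerr 0.0
[ 0.5  -0.05  0.47] [ 0.13 -0.13 -0.11  1.18 -0.71  1.11] err 0.0 0.0 maxstep 0.06 maxerr 0.0
[0.43 0.13 0.38] [ 0.6   0.05 -0.13  1.42 -0.8   1.75] err 0.0 0.0 maxstep 0.07 maxerr 0.0
```

```bash
python3 -m inch '[[[-0.014,0.024,0.029],0],[[-0.028,0.048,0.058],0],[[-0.042,0.073,0.087],0],[[-0.056,0.097,0.115],0],[[-0.071,0.122,0.144],0]]' && python3 -m inch '[[[-0.014,0.024,0.029],0],[[-0.015,0.055,0.042],0],[[0.003,0.09,0.045],0],[[0.021,0.124,0.048],0],[[0.039,0.158,0.051],0]]' && python3 -m inch '[[[0.018,0.035,0.003],0],[[0.036,0.07,0.006],0],[[0.054,0.105,0.009],0],[[0.075,0.13,-0.005],0],[[0.098,0.159,-0.025],0]]';  python3 -c "
from sim import *
st(); L=[(.5,-.05,.47),(.43,.13,.38),W([-.148,-.03,.15]),W([-.148,-.03,.012])]; tow(*L); sim(L)"
```

```text
clock: 11.83
tcp_pos: [0.1302, -0.3802, 0.5717]
orientation: [0.349, 0.496, 0.778, -0.165]
wrist_force: [-1.2, 0.2, -0.2]
finger_gap: 0.0298
clock: 12.25
tcp_pos: [0.2668, -0.3257, 0.5282]
orientation: [0.349, 0.495, 0.778, -0.164]
wrist_force: [0.5, -0.2, 0.1]
finger_gap: 0.0294
clock: 12.67
tcp_pos: [0.3634, -0.1989, 0.4908]
orientation: [0.349, 0.495, 0.779, -0.164]
wrist_force: [1.2, -0.1, -0.0]
finger_gap: 0.0305
TCP dock [ 0.1234 -0.2277  0.4908] tool x,y,z in dock [[-0.707, 0.045, -0.705], [-0.026, 0.996, 0.09], [0.706, 0.082, -0.703]] j [-0.4  -0.5  -0.34  1.04 -0.42  0.58]
-> (0.5, -0.05, 0.47) [ 0.076  0.187 -0.023] n 0.203
-> (0.43, 0.13, 0.38) [ 0.2    0.012 -0.071] n 0.213
-> [0.42378614 0.13134963 0.15      ] [ 0.165 -0.026  0.159] n 0.23
-> [0.42378614 0.13134963 0.012     ] [ 0.097 -0.012  0.097] n 0.138
[ 0.5  -0.05  0.47] [ 0.13 -0.12 -0.11  1.18 -0.7   1.11] err 0.0 0.0 maxstep 0.08 maxerr 0.0
[0.43 0.13 0.38] [ 0.59  0.05 -0.13  1.42 -0.79  1.74] err 0.0 0.0 maxstep 0.07 maxerr 0.0
[0.42378614 0.13134963 0.15      ] [ 0.61  0.2  -0.56  0.86 -0.79  1.76] err 0.0 0.0 maxstep 0.05 maxerr 0.0
[0.42378614 0.13134963 0.012     ] [ 0.61  0.42 -0.7   0.49 -0.79  1.76] err 0.0 0.0 maxstep 0.06 maxerr 0.0
```

```bash
python3 -m inch '[[[0.03,0.022,-0.01],0],[[0.06,0.044,-0.02],0],[[0.09,0.066,-0.03],0],[[0.12,0.088,-0.04],1],[[0.15,0.11,-0.05],2]]' && python3 -m inch '[[[0.03,0.022,-0.01],0],[[0.06,0.044,-0.02],0],[[0.09,0.066,-0.03],0],[[0.12,0.088,-0.042],0]]';  python3 -c "
from sim import *
st(); L=[W([-.15,-.032,.15]),W([-.15,-.032,.012])]; tow(*L); sim(L)
c=cam('top');np.savez('top2.npz',**c);c2=cam('scene');np.savez('scene2.npz',**c2)
save('v2',np.vstack([c['image'][100:340,160:480],c2['image'][100:340,160:480]]))"
```

```text
clock: 13.08
tcp_pos: [0.402, -0.0173, 0.4303]
orientation: [0.353, 0.508, 0.77, -0.157]
wrist_force: [1.4, -0.8, 0.8]
finger_gap: 0.0302
clock: 13.42
tcp_pos: [0.4365, 0.1297, 0.385]
orientation: [0.353, 0.508, 0.77, -0.156]
wrist_force: [1.1, -0.8, 0.2]
finger_gap: 0.03
TCP dock [-0.141  -0.0193  0.385 ] tool x,y,z in dock [[-0.707, 0.079, -0.702], [-0.006, 0.993, 0.118], [0.707, 0.087, -0.702]] j [ 0.59  0.05 -0.12  1.42 -0.79  1.76]
-> [0.42111667 0.13228446 0.15      ] [ 0.17  -0.04   0.157] n 0.236
-> [0.42111667 0.13228446 0.012     ] [ 0.097 -0.016  0.097] n 0.138
[0.42111667 0.13228446 0.15      ] [ 0.61  0.19 -0.57  0.85 -0.79  1.79] err 0.0 0.0 maxstep 0.05 maxerr 0.0
[0.42111667 0.13228446 0.012     ] [ 0.61  0.41 -0.71  0.49 -0.79  1.79] err 0.0 0.0 maxstep 0.06 maxerr 0.0
```

View pics/v2.png

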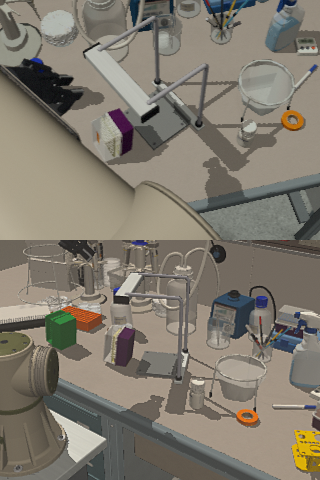

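Top half: the fingers hang at (55,90), behind and left of the box at (113,132), with the bar at (125,80). Scene half: the box is at (118,345) and the green rack at (60,328). The clear bottle with the blue cap is near the approach path, so I'll locate it before descending.

Run:
```python
from m import *
for n,(u0,u1,v0,v1) in(("top0",(180,215,150,215)),("scene0",(262,295,160,205)),):
    c=dict(np.load(n+".npz")); P,ok=cloud(c); Q=D(P); hsv=cv2.cvtColor(c["image"],cv2.COLOR_RGB2HSV)
    m=np.zeros(ok.shape,bool); m[v0:v1,u0:u1]=1
    b=m&(hsv[...,0]>105)&(hsv[...,0]<130)&(hsv[...,1]>120)
    print(n,b.sum(),"cap depth pts",np.percentile(Q[b&ok],[5,50,95],axis=0).round(3).tolist() if (b&ok).any() else None)
    k=m&ok&(Q[...,2]>.03)&(Q[...,0]<-.05)&(Q[...,1]>.06); print("body",k.sum(),np.percentile(Q[k],[2,50,98],axis=0).round(3).tolist())
c=dict(np.load("top2.npz")); P,ok=cloud(c); Q=D(P)
b=Q[ok&(Q[...,0]<-.015)&(Q[...,0]>-.14)&(abs(Q[...,1])<.07)&(Q[...,2]>.06)&(Q[...,2]<.14)]
t=b[b[:,2]>.105]
for q in(b,t):print("box",len(q),cv2.minAreaRect((q[:,:2]*1000).astype(np.float32)),np.percentile(q,[1,99],axis=0).round(4).tolist())
```

```text
top0 264 cap depth pts [[-0.156, 0.235, 0.145], [-0.14, 0.246, 0.173], [-0.123, 0.27, 0.178]]
body 1015 [[-0.173, 0.215, 0.038], [-0.143, 0.238, 0.118], [-0.103, 0.274, 0.177]]
scene0 0 cap depth pts None
body 466 [[-0.17, 0.214, 0.033], [-0.125, 0.226, 0.079], [-0.091, 0.278, 0.12]]
box 1314 ((-72.28741455078125, 5.114902496337891), (88.39261627197266, 92.89110565185547), 85.23182678222656) [[-0.1186, -0.0372, 0.0625], [-0.0269, 0.0449, 0.1263]]
box 954 ((-69.9326171875, 5.3801422119140625), (87.47246551513672, 88.24191284179688), 85.23182678222656) [[-0.1136, -0.0364, 0.106], [-0.0265, 0.0446, 0.1265]]
```

```bash
python3 -m inch '[[[0.029,-0.005,0.027],0],[[0.058,-0.01,0.054],0],[[0.087,-0.014,0.081],0],[[0.116,-0.019,0.107],0],[[0.145,-0.024,0.134],0]]' && python3 -m inch '[[[0.025,-0.004,0.023],0],[[0.049,-0.008,0.048],0],[[0.073,-0.012,0.072],0]]';  python3 -c "
from m import *
to([-.15,-.02,.012]);to([-.135,-.02,.012])"
```

```text
clock: 13.93
tcp_pos: [0.4323, 0.1384, 0.1813]
orientation: [0.352, 0.505, 0.772, -0.157]
wrist_force: [-0.1, 0.1, -0.6]
finger_gap: 0.0297
clock: 14.18
tcp_pos: [0.4317, 0.1392, 0.0769]
orientation: [0.352, 0.505, 0.772, -0.157]
wrist_force: [-0.0, -0.8, 0.2]
finger_gap: 0.03
TCP dock [-0.1516 -0.0195  0.0769] tool x,y,z in dock [[-0.709, 0.073, -0.702], [-0.01, 0.993, 0.114], [0.705, 0.088, -0.703]] j [ 0.61  0.31 -0.63  0.67 -0.79  1.79]
shift for [-0.15, -0.02, 0.012] [ 0.0444 -0.0079  0.0467]
TCP dock [-0.1516 -0.0195  0.0769] tool x,y,z in dock [[-0.709, 0.073, -0.702], [-0.01, 0.993, 0.114], [0.705, 0.088, -0.703]] j [ 0.61  0.31 -0.63  0.67 -0.79  1.79]
shift for [-0.135, -0.02, 0.012] [ 0.0337 -0.008   0.0573]
```

```bash
python3 -m inch '[[[0.022,-0.004,0.023],1],[[0.044,-0.008,0.047],1],[[0.038,-0.008,0.054],1]]' && python3 -m inch '[[[-0.008,0,0.008],0],[[-0.014,0,0.014],0],[[-0.018,0,0.018],0]]';  python3 -c "
from m import *
to([-.09,-.01,.012]); s=env.get_state(); print(s['wrist_force'],s['finger_gap'])
c=cam('top');np.savez('top3.npz',**c);P,ok=cloud(c);Q=D(P)
c2=cam('scene');np.savez('scene3.npz',**c2)
for lo,hi in((.06,.14),(.105,.14)):
  b=Q[ok&(Q[...,0]<.02)&(Q[...,0]>-.14)&(abs(Q[...,1])<.07)&(Q[...,2]>lo)&(Q[...,2]<hi)]
  print('box',len(b),cv2.minAreaRect((b[:,:2]*1000).astype(np.float32)),np.percentile(b,[1,99],axis=0).round(4).tolist())
"
```

```text
clock: 14.43
tcp_pos: [0.4357, 0.1291, 0.0082]
orientation: [0.353, 0.511, 0.768, -0.155]
wrist_force: [-0.9, -0.5, 0.8]
finger_gap: 0.03
clock: 14.68
tcp_pos: [0.4473, 0.1062, 0.0082]
orientation: [0.353, 0.511, 0.768, -0.154]
wrist_force: [-0.9, 1.2, -0.0]
finger_gap: 0.0293
TCP dock [-0.1151 -0.0197  0.0082] tool x,y,z in dock [[-0.708, 0.087, -0.701], [-0.0, 0.992, 0.124], [0.706, 0.088, -0.703]] j [ 0.53  0.41 -0.74  0.38 -0.79  1.68]
shift for [-0.09, -0.01, 0.012] [-0.0196  0.0101  0.0159]
[-0.85579634  1.1591686  -0.04190258] 0.02930078041225264
box 1314 ((-55.45647048950195, 6.85107421875), (88.25274658203125, 93.99052429199219), 87.07588195800781) [[-0.1013, -0.035, 0.0613], [-0.0104, 0.0452, 0.1265]]
box 942 ((-53.45013427734375, 7.208290100097656), (87.58517456054688, 89.42670440673828), 85.3985824584961) [[-0.0968, -0.0336, 0.1064], [-0.0099, 0.0451, 0.1266]]
```

```bash
cat > yaw.py <<'E'
from m import *
def yaw(n):
    c=dict(np.load(n+".npz")); P,ok=cloud(c); Q=D(P); hsv=cv2.cvtColor(c["image"],cv2.COLOR_RGB2HSV)
    near=ok&(Q[...,0]<.02)&(Q[...,0]>-.14)&(abs(Q[...,1])<.07)
    pu=near&(hsv[...,0]>130)&(hsv[...,0]<170)&(hsv[...,1]>50)
    for nm,q in (("purple top end",Q[pu&(Q[...,2]>.112)]),("underside",Q[pu&(Q[...,2]<.105)&(Q[...,2]>.03)])):
        if nm=="underside": q=q.copy(); q[:,0]-=np.tan(np.radians(7))*q[:,2]
        X=[];Y=[]
        for lo in np.arange(-.036,.04,.006):
            i=(q[:,1]>=lo)&(q[:,1]<lo+.006)
            if i.sum()>=5: X.append(np.percentile(q[i,0],90)); Y.append(lo+.003)
        if len(X)>3: k=np.polyfit(Y,X,1); print(n,nm,"slope deg",np.degrees(np.arctan(k[0])).round(1),"x at y=0",k[1].round(4),np.round(np.array(X)*1000,1),"y",np.round(Y,3)[[0,-1]],"n",len(q))
if __name__=="__main__":
    import sys
    for n in sys.argv[1:]: yaw(n)
E
python3 yaw.py top2 top3 scene1 scene3
```

```text
top2 purple top end slope deg 4.1 x at y=0 -0.0334 [-38.7 -36.2 -33.2 -33.2 -33.2 -32.6 -32.3 -34.5 -31.3 -31.1 -31.4 -29.4
 -33.8] y [-0.033  0.039] n 305
top3 purple top end slope deg 1.8 x at y=0 -0.0165 [-16.5 -17.8 -17.3 -17.8 -17.  -15.3 -17.4 -17.2 -15.7 -17.7 -14.1 -14.9
 -15.3] y [-0.033  0.039] n 287
scene1 purple top end slope deg 11.4 x at y=0 -0.0356 [-43.  -40.3 -35.7 -46.2 -34.4 -37.9 -32.2 -35.5 -32.4 -31.  -27.6 -31.5] y [-0.033  0.033] n 126
scene3 purple top end slope deg 6.5 x at y=0 -0.019 [-27.8 -21.1 -20.6 -15.6 -17.1 -17.3 -24.  -16.7 -22.1 -12.1 -20.  -13. ] y [-0.033  0.033] n 116
```

```bash
python3 -m inch '[[[-0.007,0.002,0.003],0],[[-0.013,0.004,0.009],0],[[-0.018,0.005,0.014],0],[[-0.0205,0.005,0.0163],0],[[-0.0205,0.005,0.0163],0]]';  python3 -c "
from m import *
to([-.085,-.01,.012]); s=env.get_state(); print(s['wrist_force'],s['finger_gap'])
c=cam('top');np.savez('top4.npz',**c)
c2=cam('scene');np.savez('scene4.npz',**c2)
a=cv2.resize(c['image'][170:270,220:350],(520,400));b=cv2.resize(c2['image'][150:250,250:360],(440,400),)
save('v4',np.hstack([cv2.resize(a,(390,300)),cv2.resize(b,(330,300))]))
";python3 yaw.py top4 scene4
```

```text
clock: 15.2
tcp_pos: [0.4588, 0.084, 0.0099]
orientation: [0.35, 0.51, 0.77, -0.156]
wrist_force: [-12.5, 10.9, 0.8]
finger_gap: 0.0298
TCP dock [-0.0902 -0.019   0.0099] tool x,y,z in dock [[-0.712, 0.082, -0.698], [-0.0, 0.993, 0.117], [0.702, 0.084, -0.707]] j [ 0.47  0.39 -0.77  0.32 -0.78  1.6 ]
shift for [-0.085, -0.01, 0.012] [-0.0044  0.0092  0.0029]
[-12.54455939  10.92068447   0.76227989] 0.029776516366530892
top4 purple top end slope deg 0.6 x at y=0 -0.0061 [-6.4 -5.5 -7.4 -7.  -5.6 -6.2 -5.4 -5.4 -6.  -6.6 -5.4 -5.9] y [-0.027  0.039] n 143
scene4 purple top end slope deg 1.1 x at y=0 0.0054 [0.4 9.3 0.9 8.9 6.5 8.2 2.8 6.3 7.2 2.9 6.8] y [-0.027  0.039] n 112
scene4 underside slope deg 5.1 x at y=0 -0.0038 [-10.   -5.3  -2.8  -0.9] y [-0.033  0.039] n 223
```

View pics/v4.png

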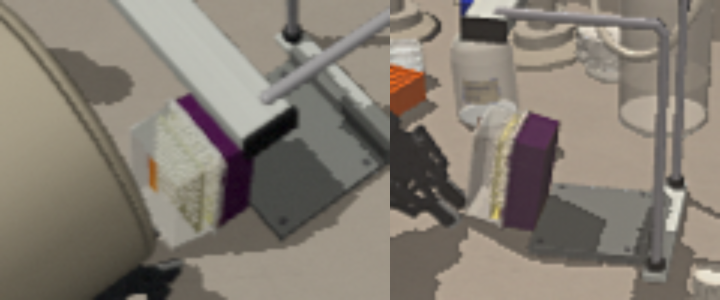

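Left half: the box stands on end with the purple base at the plate's near edge, square to within about 1 degree. Right half: the underside is flush against the plate edge at (530,230) and the fingertips are on the lid at (455,200). The 15 N reaction along the push is far above sliding friction, so the base is seated. Next I back off and rise for the high push.

```bash
python3 -m inch '[[[0.018,0,-0.018],0],[[0.005,0.015,-0.057],0],[[-0.022,0.028,-0.087],0],[[-0.041,0.030,-0.084],0],[[-0.041,0.030,-0.084],0]]';  python3 -c "
from m import *
to([-.082,.002,.103]); to([-.03,.002,.116]);s=env.get_state(); print(s['wrist_force'],s['finger_gap'])
c=cam('top');np.savez('top5.npz',**c)
c2=cam('scene');np.savez('scene5.npz',**c2)
";python3 yaw.py top5 scene5
```

```text
clock: 15.72
tcp_pos: [0.4672, 0.1205, 0.1062]
orientation: [0.353, 0.511, 0.769, -0.152]
wrist_force: [-0.1, -0.1, 0.2]
finger_gap: 0.0299
TCP dock [-0.1194  0.0044  0.1062] tool x,y,z in dock [[-0.711, 0.089, -0.698], [-0.001, 0.992, 0.127], [0.704, 0.091, -0.705]] j [ 0.53  0.27 -0.59  0.66 -0.79  1.69]
shift for [-0.082, 0.002, 0.103] [-0.0246 -0.0028  0.0284]
TCP dock [-0.1194  0.0044  0.1062] tool x,y,z in dock [[-0.711, 0.089, -0.698], [-0.001, 0.992, 0.127], [0.704, 0.091, -0.705]] j [ 0.53  0.27 -0.59  0.66 -0.79  1.69]
shift for [-0.03, 0.002, 0.116] [-0.0706 -0.0012  0.0558]
[-0.12504772 -0.0984396   0.23708657] 0.029905660879430137
top5 purple top end slope deg -0.4 x at y=0 -0.0061 [-4.8 -6.  -5.2 -7.3 -6.5 -7.7 -5.2 -6.1 -5.1 -7.8 -5.7 -5.9] y [-0.027  0.039] n 164
scene5 purple top end slope deg 2.9 x at y=0 0.0051 [2.2 2.  8.6 4.9 6.2 8.2 4.8 0.3 3.9 7.6 9.4 7.2] y [-0.027  0.039] n 117
```

```bash
python3 -m inch '[[[-0.016,-0.002,0.018],0],[[-0.023,-0.002,0.025],0],[[-0.029,-0.002,0.03],0],[[-0.0356,-0.002,0.0352],0],[[-0.0426,-0.002,0.0394],0]]';  python3 -c "
from m import *
to([-.03,.002,.114]);s=env.get_state(); print(s['wrist_force'],s['finger_gap'])
c2=cam('scene');np.savez('scene6.npz',**c2);save('v6',cv2.resize(c2['image'][120:250,240:370],(520,520)))
"
```

```text
clock: 16.23
tcp_pos: [0.4862, 0.0653, 0.1032]
orientation: [0.35, 0.51, 0.77, -0.156]
wrist_force: [-2.1, 2.4, 3.2]
finger_gap: 0.0299
TCP dock [-0.0614 -0.0024  0.1032] tool x,y,z in dock [[-0.711, 0.083, -0.698], [0.0, 0.993, 0.117], [0.703, 0.083, -0.706]] j [ 0.4   0.23 -0.67  0.51 -0.77  1.51]
shift for [-0.03, 0.002, 0.114] [-0.0296  0.0056  0.0148]
[-2.14293901  2.38676448  3.2226161 ] 0.029859918843755728
```

View pics/v6.png

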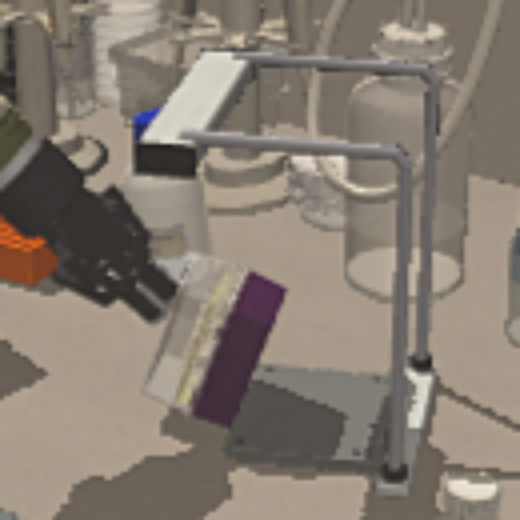

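The box is tipping cleanly over the plate edge, with the fingers high on the lid at (165,295) and well clear of the lamp bar at (190,110). I continue the push.

```bash
python3 -m inch '[[[-0.0074,0.001,0.0037],0],[[-0.0148,0.003,0.0074],0],[[-0.0222,0.004,0.011],0],[[-0.0296,0.005,0.0148],0],[[-0.034,0.005,0.019],0]]';  python3 -c "
from m import *
st();s=env.get_state(); print(s['wrist_force'],s['finger_gap'])
c2=cam('scene');np.savez('scene7.npz',**c2);save('v7',cv2.resize(c2['image'][120:250,240:370],(520,520)))
"
```

```text
clock: 16.7
tcp_pos: [0.5068, 0.0318, 0.1145]
orientation: [0.35, 0.511, 0.769, -0.156]
wrist_force: [0.7, 0.0, -0.7]
finger_gap: 0.0299
TCP dock [-0.0223  0.0016  0.1145] tool x,y,z in dock [[-0.711, 0.085, -0.698], [0.002, 0.993, 0.119], [0.703, 0.083, -0.706]] j [ 0.31  0.19 -0.68  0.45 -0.76  1.39]
[ 0.68168083  0.03296154 -0.70116081] 0.02990792416551309
```

View pics/v7.png

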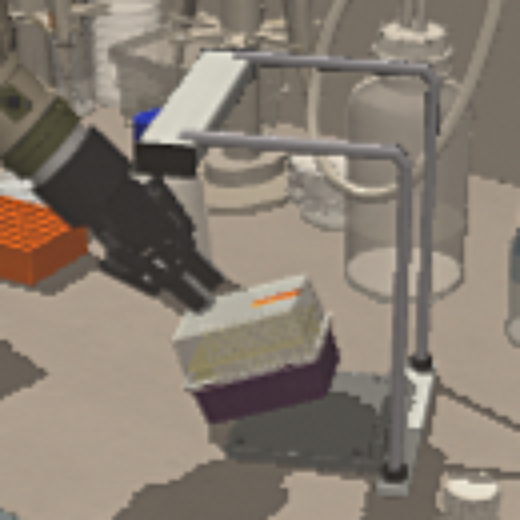

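The box is past balance and falling onto the plate by itself (wrist force is about zero). I retract straight back along the tool axis.

```bash
python3 -m inch '[[[0,0,-0.035],0],[[0,0,-0.07],0],[[0,0,-0.105],0],[[0,0,-0.14],0],[[0,0,-0.175],0]]';  python3 -c "
from m import *
st();s=env.get_state(); print(s['wrist_force'],s['finger_gap'])
c2=cam('scene');np.savez('scene8.npz',**c2);c=cam('top');np.savez('top8.npz',**c)
save('v8',np.hstack([cv2.resize(c2['image'][120:250,240:370],(400,400)),cv2.resize(c['image'][140:270,220:350],(400,400))]))
Q,ok=cloud(c);Q=D(Q)
b=Q[ok&(Q[...,0]<.12)&(Q[...,0]>-.08)&(abs(Q[...,1])<.08)&(Q[...,2]>.08)&(Q[...,2]<.13)]
print(cv2.minAreaRect((b[:,:2]*1000).astype(np.float32)),np.percentile(b,[1,50,99],axis=0).round(4).tolist())
Q,ok=cloud(c2);Q=D(Q)
b=Q[ok&(Q[...,0]<.12)&(Q[...,0]>-.08)&(abs(Q[...,1])<.08)&(Q[...,2]>.085)&(Q[...,2]<.13)]
print(cv2.minAreaRect((b[:,:2]*1000).astype(np.float32)),np.percentile(b,[1,50,99],axis=0).round(4).tolist())
"
```

```text
clock: 17.17
tcp_pos: [0.4394, 0.1363, 0.239]
orientation: [0.35, 0.512, 0.769, -0.156]
wrist_force: [0.4, 0.8, 0.2]
finger_gap: 0.0298
TCP dock [-0.1457 -0.0138  0.239 ] tool x,y,z in dock [[-0.71, 0.086, -0.699], [0.003, 0.993, 0.118], [0.704, 0.082, -0.706]] j [ 0.59  0.13 -0.39  1.08 -0.79  1.78]
[0.40374137 0.83229063 0.21366029] 0.029776075423548716
((29.46205711364746, 8.359090805053711), (115.55682373046875, 77.41219329833984), 0.7728157043457031) [[-0.0274, -0.0298, 0.0807], [-0.0046, -0.0008, 0.0969], [0.0862, 0.0455, 0.1018]]
((28.702709197998047, 8.96719741821289), (84.60310363769531, 116.5503158569336), 89.69740295410156) [[-0.0275, -0.031, 0.0857], [0.0301, -0.0014, 0.0973], [0.0849, 0.0493, 0.1012]]
```

View pics/v8.png

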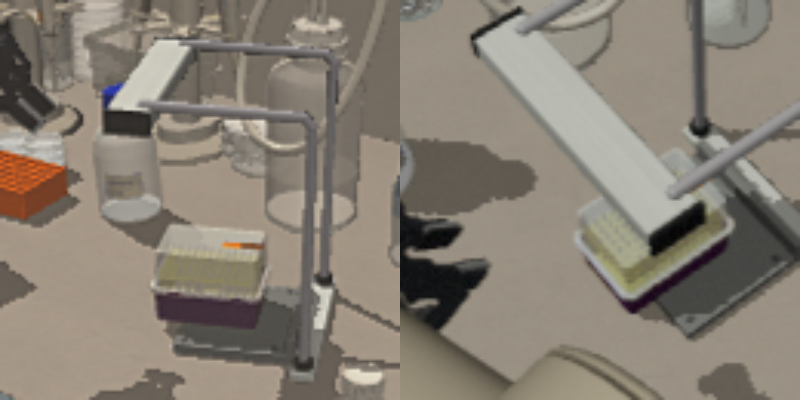

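Left: the box lies flat on the plate, lid up, at (212,275). Right: it lies square on the plate under the bar. Measured: yaw within 1 degree, lid top at 97 mm, centre at x = 29 and y ≈ 8 mm. I take the arm up and away, then do a last check.

```bash
python3 -m inch '[[[-0.018,0.004,-0.036],0],[[-0.04,0.008,-0.07],0],[[-0.065,0.012,-0.1],0],[[-0.09,0.016,-0.125],0],[[-0.11,0.02,-0.15],0]]'; python3 -m inch '[[[0,0,0],0],[[0,0,0],0],[[0,0,0],0],[[0,0,0],0]]'; python3 -c "
from m import *
st();s=env.get_state(); print(s['clock'],s['wrist_force'],abs(s['qvel']).max())
c2=cam('scene');c0=dict(np.load('scene1.npz'))
Q,ok=cloud(c2);Q=D(Q)
b=Q[ok&(Q[...,0]<.12)&(Q[...,0]>-.08)&(abs(Q[...,1])<.08)&(Q[...,2]>.085)&(Q[...,2]<.13)]
print(cv2.minAreaRect((b[:,:2]*1000).astype(np.float32)),np.percentile(b,[1,50,99],axis=0).round(4).tolist())
d=np.abs(c2['image'].astype(int)-c0['image']).max(-1)>60
k,l,stt,ce=cv2.connectedComponentsWithStats(cv2.morphologyEx(d.astype(np.uint8),cv2.MORPH_OPEN,np.ones((3,3)))); print([x.tolist() for x in stt[1:] if x[4]>25])
"
```

```text
clock: 17.68
tcp_pos: [0.4266, 0.1619, 0.4281]
orientation: [0.352, 0.511, 0.769, -0.153]
wrist_force: [1.4, 0.5, -1.0]
finger_gap: 0.0299
clock: 18.02
tcp_pos: [0.4264, 0.1615, 0.4261]
orientation: [0.351, 0.51, 0.77, -0.155]
wrist_force: [0.3, 0.4, 0.3]
finger_gap: 0.0297
TCP dock [-0.174  -0.0146  0.4261] tool x,y,z in dock [[-0.711, 0.084, -0.698], [-0.001, 0.993, 0.121], [0.703, 0.086, -0.706]] j [ 0.66  0.1   0.04  1.59 -0.78  1.86]
18.0167 [0.25421247 0.44833223 0.25630965] 0.0076227600507757344
((28.657669067382812, 10.236221313476562), (82.66839599609375, 116.79810333251953), 89.69754791259766) [[-0.0285, -0.03, 0.0856], [0.031, -0.0007, 0.0973], [0.0853, 0.0474, 0.1015]]
[[8, 0, 20, 71, 504], [125, 0, 11, 10, 76], [223, 3, 7, 8, 49], [216, 28, 24, 7, 100], [270, 35, 9, 5, 43], [423, 39, 6, 6, 32], [417, 54, 11, 4, 35], [438, 56, 19, 5, 72], [205, 61, 14, 25, 187], [191, 67, 13, 11, 91], [23, 78, 18, 47, 365], [199, 88, 17, 9, 95], [243, 90, 7, 8, 39], [419, 109, 18, 38, 427], [433, 112, 7, 12, 64], [36, 131, 16, 43, 305], [229, 147, 16, 33, 244], [72, 149, 36, 41, 926], [179, 148, 39, 30, 653], [420, 149, 7, 10, 53], [48, 180, 21, 54, 378], [176, 185, 18, 6, 79], [275, 193, 33, 34, 549], [128, 206, 7, 5, 28], [294, 215, 8, 5, 32], [208, 217, 10, 25, 212], [303, 217, 22, 10, 147], [293, 260, 30, 22, 342], [224, 280, 40, 42, 929], [141, 319, 18, 11, 111], [118, 325, 70, 46, 1273]]
```

```bash
python3 -c "
from m import *
c2=cam('scene')
for n,c in(('before',dict(np.load('scene2.npz'))),('now',c2)):
    h=cv2.cvtColor(c['image'],cv2.COLOR_RGB2HSV)
    for nm,a_,b_,w in(('green rack',50,75,(190,260,160,260)),('blue cap',105,130,(262,300,140,170)),('tape',5,14,(390,425,262,290))):
        m=(h[...,0]>=a_)&(h[...,0]<=b_)&(h[...,1]>130); k=np.zeros_like(m);k[w[2]:w[3],w[0]:w[1]]=1
        ys,xs=np.where(m&k); print(n,nm,len(xs),xs.mean().round(1) if len(xs) else '',ys.mean().round(1) if len(xs) else '')
    print((c['image'][238:270,345:370].mean((0,1))).round(1))
env.hand_in()"
```

```text
before green rack 165 221.5 178.6
before blue cap 19 275.6 149.7
before tape 226 406.8 277.3
[136.5 126.9 114.6]
now green rack 172 221.4 178.9
now blue cap 20 275.6 149.8
now tape 225 406.8 277.4
[135.3 125.8 113.5]
the job is handed in; nothing more can be done
```

The job is done and handed in at about 18 s of the 38 s allowed. The yellow-tip box lies flat on the plate, lid on top.

**What I did:**
- **Lean:** Moves can't pitch the tool directly, so I got about 45° of lean by stretching the arm out of reach. One approach folded the arm the wrong way, and I backed it out high above the bench without touching anything.
- **Low push:** I pushed the box low with both fingertips until its base met the plate edge. The reaction was about 15 N and the box was square within about 1°.
- **High push:** I then pushed high on the lid until it tipped over the edge by itself, and retracted along the tool axis.

**Last checks:**
- **Box:** The lid top is at 97 mm (98 expected) and yaw is within 1°. Its centre is at about x = 29 mm and y = 8–10 mm in the plate's frame. That y reading includes the catch, so the box is well within the sides of the plate. Its end sticks out over the edge.
- **Surroundings:** The bottle cap, orange tape and green rack sit where they were, to within 0.3 pixel between the view before the push and the final one. The small bottle showed no visible change. I didn't re-measure the lamp at the end, but it looked unmoved in the pictures and the tool stayed well clear of it.
- **Arm:** It is still, clear of everything, with no contact force.

The two cameras disagreed by a few degrees on yaw while the box stood on end, because the scene camera is noisy there. For the finished placing they agree to about 1°.

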